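# Ready the solder stand and present the fuller reel

### The job

Get the solder stand ready: slide the blue spacer ring over the stand's spindle and let it sit flat on the base. Then find out by feel which of the two look-alike solder reels is fuller: lift the one on the robot's left clear of the bench (about 5 cm) for a moment and set it back upright where it stood, and only then lift the one on the right in the same way. Finish while holding the heavier reel still in the gripper, upright and centred a few centimetres above the tip of the spindle, touching nothing else (do not put it down or let go), with the lighter reel standing where it stood and the other things on the bench left alone.

Things in the scene. Friction and masses are not known exactly. Their poses are not given: they have to be found in the camera images.
- stand: solder reel stand, fixed to the bench: round dark base 110 dia x 10 high with an upright steel spindle in its centre, 16 dia, rising to 70 above the bench, the top 8 tapered to 8 dia. Origin at the centre of the base's underside, z up the spindle
- stand_seat (a point): centre of the base's upper face, on the spindle axis, 10 above the bench: the spacer's underside comes to rest here
- stand_tip (a point): top end of the spindle, 70 above the bench
- spacer: blue plastic spacer ring, 40 outside dia, 19 bore, 24 high, 35 g, lying flat on the bench in front of the stand. z is its axis (up), origin at the centre of its underside. It slides freely on the spindle: once over the tip it falls to the base when released
- reel_a: solder reel standing on end: green flanges 56 dia x 3 thick, between them a white paper-wrapped body 53 dia, 38 high; 44 high in all, bore 22 dia. z is its axis (up), origin at the centre of its underside. The reels look the same: the full one weighs 0.37 to 0.55 kg, the partly used one 0.15 to 0.25 kg. It starts on the left (y above 0.1) or on the right (y below -0.1), with reel_b on the other side
- reel_b: solder reel standing on end: green flanges 56 dia x 3 thick, between them a white paper-wrapped body 53 dia, 38 high; 44 high in all, bore 22 dia. z is its axis (up), origin at the centre of its underside. The reels look the same: the full one weighs 0.37 to 0.55 kg, the partly used one 0.15 to 0.25 kg. It starts on the side that reel_a does not
- flux_tin1: leave alone: open round white flux tin with amber flux, 52 dia x 16 high
- flux_tin2: leave alone: second flux tin, the same as the first
- cleaner_bottle: leave alone: small white cleaner bottle, 40 dia x 75 high
- screwdriver: leave alone: red-handled screwdriver lying down, 170 long; origin at its middle underside
- flux_brush: leave alone: small brush lying down, 150 long; origin at its middle underside
- circuit_board: leave alone: green circuit board, 70 x 50, parts up to 13 high
Not all that is in view belongs to the job. What is shaped like the reel_a but brown is not meant. What is shaped like the stand but purple is not meant.

How it is judged:
By the outcome, as a careful person would: the job done as asked, in the order asked, and still so for the second after the job is handed in, while the arm keeps its last pose, push and grip.
It also fails if it takes over 72 s, if anything falls off the work surface, if the arm or the gripper's body presses on something with over 40 N, if the wrist force passes 120 N, or if a joint passes its speed limit or range.

### The arm

A 6-joint arm with a two-finger parallel gripper is mounted at the origin on the work surface. World frame = base frame: x ahead of the robot, y to its left, z up, the work surface at z = 0. Lengths are in m, angles in rad, forces in N, time in s.
With the tool pointing down it reaches from about 0.375 to 0.9 m from the base axis. Payload 3.1 kg.
Tool frame: the origin (TCP) lies on the mounting face of the last link; the fingertips stand 182 mm ahead of it and the grasp point (between the pads) lies 164 mm ahead of it; z points along the fingers, y is the line along which they close (so a half turn about z gives the same grasp; the last joint's range is limited). The gripper opens to 87 mm and grips with 3 to 60 N. Pads are 19 mm wide; open, the fingers measure 117 mm over their backs; the gripper's body (75 mm by 190 mm) begins 51 mm behind the grasp point.
Start: joints at [1.071, 0.527, 1.433, -0, 1.181, -0.178], TCP at [0.198, 0.593, 0.405] pointing down, gripper open.
Joint ranges: [-3.08, 3.08], [-0.75, 2.2], [0.22, 2.44], [-1.43, 4.57], [0, 2.65], [-2.85, 2.85]. Speed limits (rad/s): [2.79, 2.79, 3.14, 3.14, 3.14, 3.14].

### API

Orientations are given as a rotation vector (axis times angle).
In Python, from station import monitor, imaging, job gives the robot as it stands.
- The arm moves only by the tool arm_command, never from a script. Its argument "increments" is text: rows parted by semicolons, each of 7 numbers parted by spaces: the shift along the tool's x, y, z normalised to -1 to 1, where 1 is 4 cm, then the turn, a rotation vector about the tool's x, y, z normalised to -1 to 1, where 1 is 2 pi rad, then the opening, from 0 (shut) to 1 (fully open). A call has exactly 10 rows; each row shifts and turns the commanded pose from where the row before left it, along the tool's axes as they then stand; what a row does not reach is not made up. A row lasts 1/10 s, in which the tool goes at most 50 mm and 8.59 degrees, less where a joint would pass 70% of its speed; a pose out of reach is approached as far as the arm can. A call with a number of a shift or a turn outside -1 to 1 is refused whole. A call with a gripper value outside its range is refused whole. The fingers move at their own pace and stop on an object; "newtons" is the grip in N (left out, the last holds). Time passes only in rows, so rows that do not move let the fingers close, or fill a call up. It gives the time, the measured TCP pose, the force, the opening and the grip force at its end, in the units of the state.
- monitor.read_state(): the state, without advancing time (a new reading comes with each control period).
- imaging.grab_frame(name): name is "side" or "top"; returns a dict with "img" (384x512x3 uint8, blue, green, red), "range_z" (384x512 float32, m along the optical axis (not along the pixel's ray), 0 where there is no reading), "K" (3x3 intrinsics, pixels), "D" ([k1, k2, p1, p2, k3] as OpenCV has them; the pictures are not rectified), "cam_to_world" (4x4, takes a point from camera to world coordinates). Camera axes: x right, y up, looking along -z (the intrinsics and any distortion apply to the point x, -y, -z); pixel columns grow to the right and rows downward; lengths in m; the calibration is good to about 2 mm. A picture is of the moment at which its call begins.
- job.close_job(): hands the job in; it is judged then, once.
The state is a dict: "clock": time; "joint_positions": joint angles; "joint_velocities": joint speeds; "joint_efforts": joint torques, N m; "tool_pos": TCP position; "ee_rot": TCP orientation; "wrist_force": force on the tool from outside, world axes, zero at the start; "torque": the same for the moment, N m; "opening": finger opening in m; "grip_force": force on a finger pad.
Only numpy, scipy, OpenCV 4.12 (cv2) and the standard library are available. Lean on these libraries where they do the work, as an engineer would, in place of code of your own. Each camera call takes 0.05 s, during which the arm holds its last target. There are 200 camera calls.

## Working session

There is one attempt and no reset: what is moved stays moved. The work goes in short steps, Python scripts to look and compute and a tool call to move; the robot and the scene stay as the last step left them, time stands still between calls to the robot, and variables do not carry over. Pictures are saved under pics/ and viewed, at most 10 in all, crops included, and the job is handed in when it is done.

Besides the shell and the picture viewer there is one more tool, called after ">>>" by a JSON object that holds its "name" and its "arguments". arm_command: Moves the arm, as the interface text tells. Its arguments: {"type":"object","properties":{"increments":{"type":"string"},"newtons":{"type":"number"}},"required":["increments"]}

```bash
mkdir -p pics; cat > h.py <<'E'
import numpy as np, cv2
from scipy.spatial.transform import Rotation as R
from station import monitor, imaging, job
def cloud(f):
    h,w=f["range_z"].shape
    u,v=np.meshgrid(np.arange(w),np.arange(h))
    p=cv2.undistortPoints(np.stack([u,v],-1).reshape(-1,1,2).astype(np.float64),f["K"],np.array(f["D"],float)).reshape(h,w,2)
    z=f["range_z"]
    P=np.stack([p[...,0]*z,-p[...,1]*z,-z],-1)
    T=np.array(f["cam_to_world"])
    W=P@T[:3,:3].T+T[:3,3]; W[z<=0]=np.nan
    return W
E
python3 - <<'E'
from h import *
for n in("top","side"):
    f=imaging.grab_frame(n); cv2.imwrite(f"pics/{n}0.png",f["img"]); np.save(f"{n}0.npy",cloud(f)); print(np.round(f["cam_to_world"],3).tolist())
s=monitor.read_state(); print(s)
print(R.from_rotvec(s["ee_rot"]).as_matrix().round(3))
E
```

```text
[[0.027, 0.987, -0.161, 0.364], [-0.999, 0.031, 0.023, -0.026], [0.028, 0.16, 0.987, 1.326], [0.0, 0.0, 0.0, 1.0]]
[[-0.982, 0.133, -0.136, 0.432], [-0.19, -0.599, 0.778, 0.712], [0.022, 0.79, 0.613, 0.675], [0.0, 0.0, 0.0, 1.0]]
{'clock': 0.1, 'joint_positions': array([ 1.07050424e+00,  5.28370987e-01,  1.43377318e+00, -1.91974438e-05,
        1.18138694e+00, -1.78487440e-01]), 'joint_velocities': array([-0.00021059, -0.00110427, -0.00326087, -0.0020874 ,  0.00187126,
       -0.0007332 ]), 'joint_efforts': array([ 3.48081967e-04, -4.40991747e+01, -1.77151233e+01,  6.34723180e-02,
        5.34394453e-02, -2.92713412e-05]), 'tool_pos': array([0.19749116, 0.59265312, 0.40387081]), 'ee_rot': array([-5.03198988e-01, -3.10039316e+00,  2.87993088e-03]), 'wrist_force': array([ 0.6364314 , -0.50675879, -0.02962627]), 'torque': array([-0.05277909, -0.07415031, -0.00309289]), 'grip_force': 0.0, 'opening': 0.08693556443928699}
[[-0.949  0.316 -0.001]
 [ 0.316  0.949 -0.002]
 [ 0.    -0.002 -1.   ]]
```

View pics/top0.png

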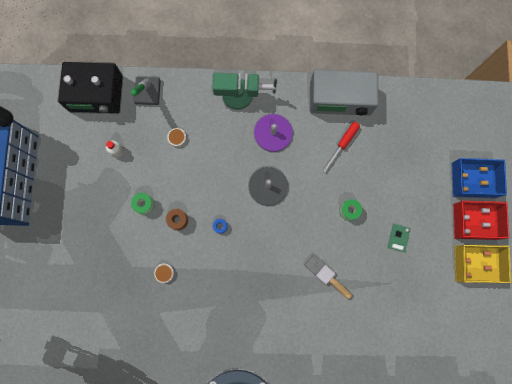

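View pics/side0.png

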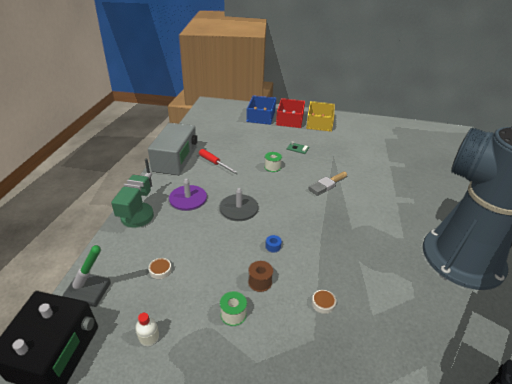

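The top view shows the reels at (142,203) left and (351,209) right, the spacer at (220,226), the grey stand at (268,186), and the brown decoy at (176,219) next to the left reel. The side view agrees.

```bash
python3 - <<'E'
from h import *
for n,px in(("top",dict(L=(142,203),Rr=(351,209),sp=(220,226),stand=(268,186),brown=(176,219),bottle=(113,148),tin1=(177,137),tin2=(164,273),pcb=(399,238))),):
    W=np.load(f"{n}0.npy"); img=cv2.imread(f"pics/{n}0.png")
    for k,(u,v) in px.items():
        r=22 if k=="stand" else 15
        P=W[v-r:v+r+1,u-r:u+r+1].reshape(-1,3); P=P[np.isfinite(P).all(1)]
        zt=dict(L=.044,Rr=.044,sp=.024,stand=.01,brown=.044,bottle=.075,tin1=.016,tin2=.016,pcb=.005)[k]
        Q=P[abs(P[:,2]-zt)<.005]
        c,rad=cv2.minEnclosingCircle(Q[:,:2].astype(np.float32))
        print(n,k,len(Q),np.round(c,4),round(rad,4),"mean",Q.mean(0).round(4),"zmax",P[:,2].max().round(3))
        if k=="stand":
            S=P[P[:,2]>.03]; print(S.round(3).tolist())
# side-view check by colour
W=np.load("side0.npy");img=cv2.imread("pics/side0.png")
for k,(u,v),zt in(("L",(233,303),.044),("Rr",(273,158),.044),("sp",(274,243),.024),("stand",(239,207),.01)):
    r=26 if k=="stand" else 18
    P=W[v-r:v+r+1,u-r:u+r+1].reshape(-1,3);Q=P[abs(P[:,2]-zt)<.004]
    c,rad=cv2.minEnclosingCircle(Q[:,:2].astype(np.float32)); print("side",k,len(Q),np.round(c,4),round(rad,4))
    if k=="stand": S=P[P[:,2]>.03]; print(S.mean(0), S[S[:,2]>.066])
E
```

```text
top L 269 [0.5395 0.2746] 0.0284 mean [0.5394 0.2748 0.0439] zmax 0.052
top Rr 265 [ 0.5397 -0.2953] 0.0279 mean [ 0.539  -0.2952  0.044 ] zmax 0.052
top sp 127 [0.4858 0.0633] 0.02 mean [0.4862 0.0634 0.0236] zmax 0.029
top stand 1110 [ 0.6059 -0.0643] 0.0736 mean [ 0.6027 -0.0656  0.0098] zmax 0.072
[[0.609, -0.063, 0.064], [0.608, -0.065, 0.066], [0.609, -0.068, 0.066], [0.609, -0.071, 0.064], [0.606, -0.06, 0.062], [0.605, -0.062, 0.069], [0.605, -0.065, 0.069], [0.605, -0.068, 0.071], [0.605, -0.07, 0.071], [0.603, -0.06, 0.065], [0.602, -0.062, 0.071], [0.602, -0.065, 0.07], [0.603, -0.068, 0.064], [0.602, -0.07, 0.072], [0.604, -0.074, 0.061], [0.602, -0.058, 0.055], [0.6, -0.06, 0.068], [0.6, -0.063, 0.066], [0.6, -0.065, 0.067], [0.6, -0.068, 0.067], [0.6, -0.071, 0.066], [0.601, -0.058, 0.049], [0.599, -0.06, 0.06], [0.599, -0.063, 0.06], [0.597, -0.065, 0.069], [0.598, -0.068, 0.064], [0.598, -0.071, 0.063], [0.601, -0.058, 0.031], [0.597, -0.06, 0.054], [0.595, -0.063, 0.063], [0.596, -0.066, 0.061], [0.596, -0.068, 0.06], [0.598, -0.071, 0.05], [0.597, -0.061, 0.038], [0
[... 514 characters left out ...]
ax 0.018
side L 431 [0.5393 0.2762] 0.0297
side Rr 120 [ 0.5409 -0.2938] 0.0295
side sp 124 [0.4871 0.0649] 0.0207
side stand 714 [ 0.605  -0.0641] 0.0561
[ 0.60193372 -0.06059162  0.05167242] [[ 0.60462814 -0.06665496  0.07083702]
 [ 0.60196706 -0.06726884  0.07082254]
 [ 0.60590334 -0.05987263  0.07223547]
 [ 0.60394638 -0.06358734  0.06979735]
 [ 0.60100049 -0.06287118  0.07081905]
 [ 0.59917496 -0.06733806  0.06779968]
 [ 0.60935979 -0.06276776  0.0660719 ]
 [ 0.60622343 -0.06127612  0.06771096]
 [ 0.60332881 -0.06080917  0.06854318]
 [ 0.60112673 -0.06348577  0.06690839]
 [ 0.59844312 -0.06398854  0.06698004]
 [ 0.60297678 -0.05922896  0.06635349]
 [ 0.60037448 -0.06007063  0.06615666]]
```

>>> {"name": "arm_command", "arguments": {"increments": "0 0 0 0 0 -0.017 1;0 0 0 0 0 -0.017 1;0 0 0 0 0 -0.017 1;-0.5 -0.9 0 0 0 0 1;-0.5 -0.9 0 0 0 0 1;-0.5 -0.9 0 0 0 0 1;-0.5 -0.9 0 0 0 0 1;-0.5 -0.9 0 0 0 0 1;-0.5 -0.9 0 0 0 0 1;-0.5 -0.9 0 0 0 0 1", "newtons": 15}}

```text
clock: 1.1
tool_pos: [0.3377, 0.3392, 0.4046]
ee_rot: [-0.002, -3.141, 0.0]
wrist_force: [0.7, -0.2, -0.1]
opening: 0.0877
grip_force: 0.0
```

>>> {"name": "arm_command", "arguments": {"increments": "-0.46 -0.86 0 0 0 0 1;-0.46 -0.86 0 0 0 0 1;-0.46 -0.86 0 0 0 0 1;-0.46 -0.86 0 0 0 0 1;-0.46 -0.86 0 0 0 0 1;-0.46 -0.86 0 0 0 0 1;-0.46 -0.86 0 0 0 0 1;-0.46 -0.86 0 0 0 0 1;0 0 0.8 0 0 0 1;0 0 0.8 0 0 0 1"}}

```text
clock: 2.1
tool_pos: [0.4851, 0.0639, 0.3406]
ee_rot: [0.007, 3.138, -0.0]
wrist_force: [-0.6, 0.3, -0.0]
opening: 0.0869
grip_force: 0.0
```

>>> {"name": "arm_command", "arguments": {"increments": "0 0 0.8 0 0 0 0.7;0 0 0.8 0 0 0 0.7;0 0 0.7 0 0 0 0.7;0 0 0.5 0 0 0 0.7;0 0 0.5 0 0 0 0.7;0 0 0.3 0 0 0 0.7;0 0 0.15 0 0 0 0.7;0 0 0 0 0 0 0.7;0 0 0 0 0 0 0.7;0 0 0 0 0 0 0.7"}}

```text
clock: 3.1
tool_pos: [0.4844, 0.0653, 0.1916]
ee_rot: [0.002, 3.14, -0.0]
wrist_force: [0.1, -0.1, 1.0]
opening: 0.0609
grip_force: 0.0
```

>>> {"name": "arm_command", "arguments": {"increments": "-0.05 0 0.1 0 0 0 0.7;0 0 0 0 0 0 0;0 0 0 0 0 0 0;0 0 0 0 0 0 0;0 0 0 0 0 0 0;0 0 0 0 0 0 0;0 0 0 0 0 0 0;0 0 0 0 0 0 0;0 0 -0.5 0 0 0 0;0 0 -0.8 0 0 0 0"}}

```text
clock: 4.1
tool_pos: [0.4854, 0.0653, 0.2377]
ee_rot: [-0.003, -3.137, -0.001]
wrist_force: [-0.2, -0.4, -0.9]
opening: 0.04
grip_force: 15.0
```

>>> {"name": "arm_command", "arguments": {"increments": "0 0 -0.7 0 0 0 0;0 0 -0.7 0 0 0 0;-0.49 -0.54 0 0 0 0 0;-0.49 -0.54 0 0 0 0 0;-0.49 -0.54 0 0 0 0 0;-0.49 -0.54 0 0 0 0 0;-0.49 -0.54 0 0 0 0 0;-0.49 -0.54 0 0 0 0 0;0 0 0 0 0 0 0;0 0 0 0 0 0 0"}}

```text
clock: 5.1
tool_pos: [0.6033, -0.0648, 0.2942]
ee_rot: [-0.004, -3.14, -0.001]
wrist_force: [-0.9, -0.3, -0.3]
opening: 0.0398
grip_force: 15.0
```

```bash
python3 - <<'E'
from h import *
f=imaging.grab_frame("side"); W=cloud(f); img=f["img"]; s=monitor.read_state(); print(s["tool_pos"],s["ee_rot"])
cv2.imwrite("pics/s1.png",cv2.resize(img[120:250,160:330],None,fx=4,fy=4,interpolation=cv2.INTER_CUBIC))
hsv=cv2.cvtColor(img,cv2.COLOR_BGR2HSV)
m=(abs(hsv[...,0].astype(int)-108)<12)&(hsv[...,1]>150)&np.isfinite(W).all(2)&(abs(W[...,0]-.603)<.05)&(abs(W[...,1]+.065)<.05)
B=W[m]; print(len(B),B.min(0),B.max(0),B.mean(0))
t=(abs(W[...,0]-.603)<.015)&(abs(W[...,1]+.065)<.015)&(W[...,2]>.02)&(W[...,2]<.068); 
S=W[t]; print("spindle",len(S),S.mean(0),S.max(0))
from scipy.optimize import least_squares
def fit(P,r,g): 
    q=least_squares(lambda c:np.hypot(P[:,0]-c[0],P[:,1]-c[1])-r,g,loss="soft_l1",f_scale=.001); return q.x,np.sqrt(2*q.cost/len(P))
print("spindle fit",fit(S[S[:,2]<.061],.008,[.603,-.065]))
# spacer outer wall: blue below top
w=B[(B[:,2]<B[:,2].max()-.004)]
print("spacer fit",fit(w,.02,[.603,-.065]), len(w))
E
```

```text
[ 0.60270967 -0.06409998  0.29413752] [-2.63243062e-03 -3.13915496e+00 -1.55728692e-03]
23 [ 0.58400077 -0.0615496   0.11261191] [ 0.59262421 -0.04680541  0.12974027] [ 0.5888587  -0.05210762  0.12052381]
spindle 83 [ 0.60198241 -0.06048951  0.04623288] [ 0.60960761 -0.05498584  0.06784067]
spindle fit (array([ 0.60399635, -0.06544932]), np.float64(0.0009819514452234872))
spacer fit (array([ 0.60403762, -0.06429077]), np.float64(0.0006624165812464892)) 20
```

View pics/s1.png

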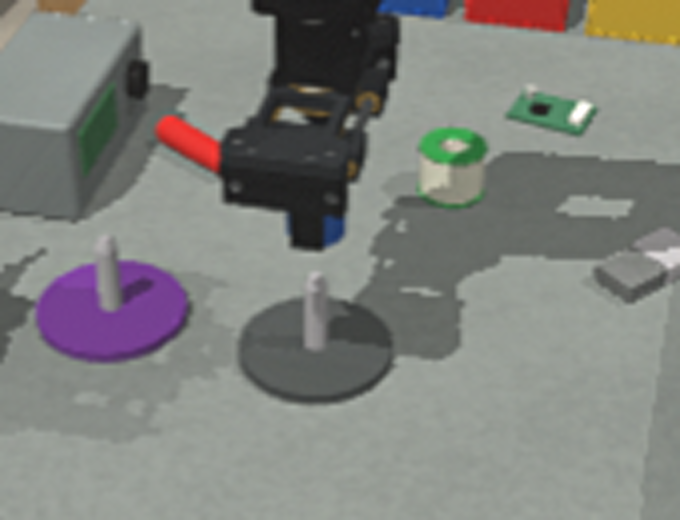

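The crop shows the blue ring held just above the grey spindle (tip at about 315,275 in the crop), offset by about 1 mm in y. I'll correct that and lower.

>>> {"name": "arm_command", "arguments": {"increments": "0 -0.02 0.3 0 0 0 0;0 0 0.3 0 0 0 0;0 0 0.2 0 0 0 0;0 0 0.1 0 0 0 0;0 0 0.1 0 0 0 0;0 0 0.1 0 0 0 0;0 0 0.1 0 0 0 0;0 0 0.1 0 0 0 0;0 0 0 0 0 0 0;0 0 0 0 0 0 0"}}

```text
clock: 6.15
tool_pos: [0.6036, -0.0653, 0.2427]
ee_rot: [0.002, 3.142, -0.0]
wrist_force: [-1.0, 0.1, -0.4]
opening: 0.0398
grip_force: 15.0
```

>>> {"name": "arm_command", "arguments": {"increments": "0 0 0.2 0 0 0 0;0 0 0.2 0 0 0 0;0 0 0.2 0 0 0 0;0 0 0.2 0 0 0 0;0 0 0.15 0 0 0 0;0 0 0.1 0 0 0 0;0 0 0 0 0 0 0;0 0 0 0 0 0 0.8;0 0 0 0 0 0 0.8;0 0 0 0 0 0 0.8"}}

```text
clock: 7.15
tool_pos: [0.6037, -0.0653, 0.2012]
ee_rot: [0.002, 3.141, -0.0]
wrist_force: [-0.3, -0.1, 0.3]
opening: 0.0564
grip_force: 0.0
```

>>> {"name": "arm_command", "arguments": {"increments": "0 0 -0.4 0 0 0 1;0 0 -0.8 0 0 0 1;0 0 -0.9 0 0 0 1;0 0 -0.9 0 0 0 1;0.2 0.9 0 0 0 0 1;0.2 0.9 0 0 0 0 1;0.2 0.9 0 0 0 0 1;0.2 0.9 0 0 0 0 1;0.2 0.9 0 0 0 0 1;0.2 0.9 0 0 0 0 1"}}

```text
clock: 8.15
tool_pos: [0.5553, 0.1522, 0.3224]
ee_rot: [0.002, 3.14, 0.0]
wrist_force: [0.4, -0.1, -0.4]
opening: 0.087
grip_force: 0.0
```

```bash
python3 - <<'E'
from h import *
f=imaging.grab_frame("side"); W=cloud(f); img=f["img"]
cv2.imwrite("pics/s2.png",cv2.resize(img[160:340,180:300],None,fx=3,fy=3,interpolation=cv2.INTER_CUBIC))
hsv=cv2.cvtColor(img,cv2.COLOR_BGR2HSV)
m=(abs(hsv[...,0].astype(int)-108)<12)&(hsv[...,1]>150)&(abs(W[...,0]-.603)<.05)&(abs(W[...,1]+.065)<.05)
print(m.sum(),W[m].min(0),W[m].max(0)); print(monitor.read_state()["tool_pos"])
E
```

```text
29 [ 0.60349637 -0.0758295   0.02641342] [ 0.62155828 -0.04517852  0.03582612]
[0.55344082 0.15680046 0.32226664]
```

View pics/s2.png

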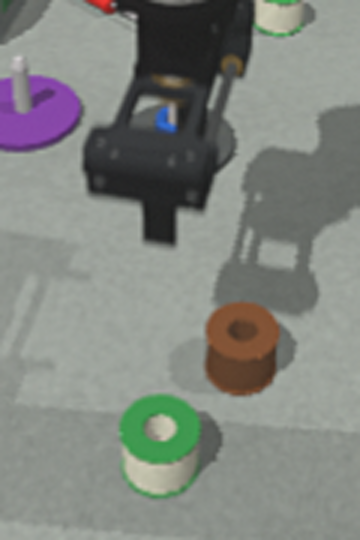

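The ring sits on the base (top at z≈0.035, seen at 167,118 in the crop). The left reel stands at (160,440) with the brown decoy at (242,345). On to the left reel.

>>> {"name": "arm_command", "arguments": {"increments": "0.09 0.75 0 0 0 0 1;0.09 0.75 0 0 0 0 1;0.09 0.75 0 0 0 0 1;0.09 0.75 0 0 0 0 1;0 0 0.6 0 0 0 1;0 0 0.6 0 0 0 1;0 0 0.5 0 0 0 1;0 0 0 0 0 0 1;0 0 0 0 0 0 1;0 0 0 0 0 0 1"}}

```text
clock: 9.2
tool_pos: [0.5422, 0.2709, 0.2544]
ee_rot: [0.002, 3.139, 0.001]
wrist_force: [0.2, -0.1, 0.3]
opening: 0.087
grip_force: 0.0
```

>>> {"name": "arm_command", "arguments": {"increments": "0.06 0.11 0 0 0 0 1;0 0 0.4 0 0 0 1;0 0 0.4 0 0 0 1;0 0 0.4 0 0 0 1;0 0 0.3 0 0 0 1;0 0 0.15 0 0 0 1;0 0 0 0 0 0 1;0 0 0 0 0 0 1;0 0 0 0 0 0 1;0 0 0 0 0 0 1"}}

```text
clock: 10.2
tool_pos: [0.5395, 0.2753, 0.1874]
ee_rot: [0.002, 3.14, 0.001]
wrist_force: [0.4, -1.0, 0.3]
opening: 0.087
grip_force: 0.0
```

>>> {"name": "arm_command", "arguments": {"increments": "0 0 0 0 0 0 0;0 0 0 0 0 0 0;0 0 0 0 0 0 0;0 0 0 0 0 0 0;0 0 0 0 0 0 0;0 0 0 0 0 0 0;0 0 0 0 0 0 0;0 0 0 0 0 0 0;0 0 0 0 0 0 0;0 0 -0.1 0 0 0 0", "newtons": 35}}

```text
clock: 11.2
tool_pos: [0.5386, 0.2749, 0.1899]
ee_rot: [-0.002, -3.139, 0.002]
wrist_force: [0.2, -0.0, -5.2]
opening: 0.0531
grip_force: 44.0
```

>>> {"name": "arm_command", "arguments": {"increments": "0 0 -0.2 0 0 0 0;0 0 -0.3 0 0 0 0;0 0 -0.3 0 0 0 0;0 0 -0.3 0 0 0 0;0 0 -0.2 0 0 0 0;0 0 0 0 0 0 0;0 0 0 0 0 0 0;0 0 0 0 0 0 0;0 0 0 0 0 0 0;0 0 0 0 0 0 0"}}

```text
clock: 12.2
tool_pos: [0.539, 0.2752, 0.2421]
ee_rot: [-0.002, -3.14, 0.001]
wrist_force: [-1.1, -0.2, -4.4]
opening: 0.0533
grip_force: 44.0
```

```bash
python3 - <<'E'
from h import *
for i in range(6):
    f=imaging.grab_frame("side"); s=monitor.read_state(); print(s["wrist_force"].round(2),s["joint_efforts"][1:3].round(2))
print(s["tool_pos"],s["ee_rot"])
cv2.imwrite("pics/s3.png",cv2.resize(f["img"][220:340,180:300],None,fx=4,fy=4,interpolation=cv2.INTER_CUBIC))
E
```

```text
[ 0.17  0.59 -5.03] [-48.64 -12.41]
[-0.03  0.25 -4.81] [-48.61 -12.41]
[ 1.14 -0.23 -4.89] [-48.59 -12.41]
[-0.27 -0.02 -3.96] [-48.57 -12.42]
[-0.2  -0.56 -4.84] [-48.57 -12.42]
[ 0.47 -0.23 -5.13] [-48.57 -12.43]
[0.53921344 0.27523829 0.24262894] [-2.14177278e-03 -3.14144214e+00  9.49906208e-05]
```

View pics/s3.png

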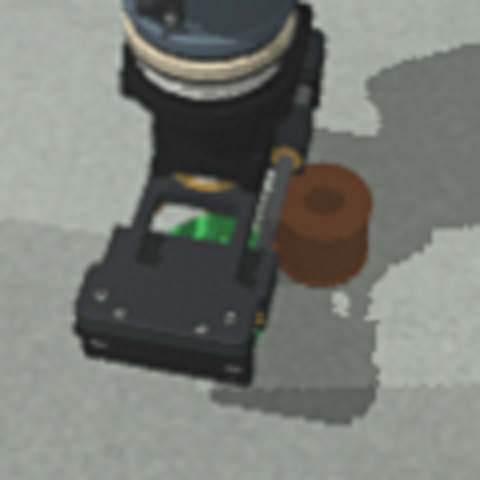

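Left reel is held in the air (green flange at about 205,230 between the fingers), pulling ≈4.8 N, so ≈0.49 kg: apparently the full one. I'll set it back and then lift the right one.

>>> {"name": "arm_command", "arguments": {"increments": "0 0 0.2 0 0 0 0;0 0 0.3 0 0 0 0;0 0 0.3 0 0 0 0;0 0 0.2 0 0 0 0;0 0 0.15 0 0 0 0;0 0 0.1 0 0 0 0;0 0 0.05 0 0 0 0;0 0 0.05 0 0 0 0;0 0 0 0 0 0 0;0 0 0 0 0 0 0"}}

```text
clock: 13.5
tool_pos: [0.5393, 0.2753, 0.1891]
ee_rot: [0.002, 3.141, 0.0]
wrist_force: [-0.4, -0.3, -4.4]
opening: 0.0531
grip_force: 44.0
```

>>> {"name": "arm_command", "arguments": {"increments": "0 0 0.02 0 0 0 0;0 0 0.02 0 0 0 0;0 0 0.01 0 0 0 0;0 0 0 0 0 0 0;0 0 0 0 0 0 0;0 0 0 0 0 0 0;0 0 0 0 0 0 0;0 0 0 0 0 0 0;0 0 0 0 0 0 0;0 0 0 0 0 0 0"}}

```text
clock: 14.5
tool_pos: [0.5392, 0.2753, 0.1868]
ee_rot: [0.002, 3.142, -0.0]
wrist_force: [0.3, -1.2, -5.0]
opening: 0.0534
grip_force: 44.0
```

>>> {"name": "arm_command", "arguments": {"increments": "0 0 0.02 0 0 0 0;0 0 0 0 0 0 0;0 0 0 0 0 0 0;0 0 0.02 0 0 0 0;0 0 0 0 0 0 0;0 0 0 0 0 0 0;0 0 0 0 0 0 0;0 0 0 0 0 0 0;0 0 0 0 0 0 0;0 0 0 0 0 0 0"}}

```text
clock: 15.5
tool_pos: [0.5392, 0.2753, 0.1864]
ee_rot: [0.002, 3.141, 0.0]
wrist_force: [-1.8, -1.0, 5.9]
opening: 0.0531
grip_force: 42.2
```

>>> {"name": "arm_command", "arguments": {"increments": "0 0 -0.02 0 0 0 0;0 0 0 0 0 0 1;0 0 0 0 0 0 1;0 0 0 0 0 0 1;0 0 0 0 0 0 1;0 0 0 0 0 0 1;0 0 0 0 0 0 1;0 0 -0.3 0 0 0 1;0 0 -0.6 0 0 0 1;0 0 -0.9 0 0 0 1"}}

```text
clock: 16.5
tool_pos: [0.5385, 0.275, 0.2577]
ee_rot: [-0.002, -3.138, 0.002]
wrist_force: [0.3, 1.0, 0.7]
opening: 0.0869
grip_force: 0.0
```

>>> {"name": "arm_command", "arguments": {"increments": "0 0 -0.9 0 0 0 1;0 0 -0.9 0 0 0 1;0 -0.9 0 0 0 0 1;0 -0.9 0 0 0 0 1;0 -0.9 0 0 0 0 1;0 -0.9 0 0 0 0 1;0 -0.9 0 0 0 0 1;0 -0.9 0 0 0 0 1;0 -0.9 0 0 0 0 1;0 -0.9 0 0 0 0 1"}}

```text
clock: 17.5
tool_pos: [0.5386, -0.0141, 0.3309]
ee_rot: [0.002, 3.14, -0.0]
wrist_force: [1.4, -0.3, -0.2]
opening: 0.0869
grip_force: 0.0
```

>>> {"name": "arm_command", "arguments": {"increments": "0 -0.9 0 0 0 0 1;0 -0.9 0 0 0 0 1;0 -0.9 0 0 0 0 1;0 -0.9 0 0 0 0 1;0 -0.9 0 0 0 0 1;0 -0.9 0 0 0 0 1;0 -0.9 0 0 0 0 1;0 -0.7 0 0 0 0 1;0 0 0 0 0 0 1;0 0 0 0 0 0 1"}}

```text
clock: 18.5
tool_pos: [0.538, -0.2931, 0.3304]
ee_rot: [0.005, 3.141, 0.001]
wrist_force: [0.3, 0.6, -1.2]
opening: 0.0869
grip_force: 0.0
```

```bash
python3 - <<'E'
from h import *
f=imaging.grab_frame("top"); W=cloud(f)
cv2.imwrite("pics/t4.png",f["img"]); print(monitor.read_state()["tool_pos"])
for k,(u,v) in dict(L=(142,203),R=(351,209)).items():
    P=W[v-15:v+16,u-15:u+16].reshape(-1,3); Q=P[abs(P[:,2]-.044)<.005]
    print(k,len(Q),cv2.minEnclosingCircle(Q[:,:2].astype(np.float32)),Q.mean(0))
E
```

```text
[ 0.53807049 -0.29210832  0.33029385]
L 274 ((0.5394405126571655, 0.2738868296146393), 0.028502579778432846) [0.53967229 0.27380383 0.0436079 ]
R 0 ((0.0, 0.0), 0.0) [nan nan nan]<stdin>:6: RuntimeWarning: Mean of empty slice.
  ret = um.true_divide(
```

View pics/t4.png

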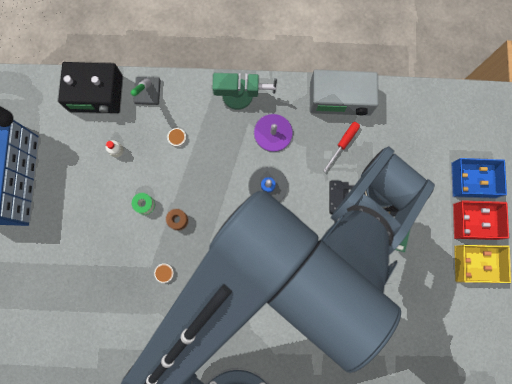

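The left reel stands upright within 1 mm of where it was (142,203), and the ring is on the spindle (268,185). Now the right reel.

>>> {"name": "arm_command", "arguments": {"increments": "-0.04 -0.06 0.6 0 0 0 1;0 0 0.6 0 0 0 1;0 0 0.6 0 0 0 1;0 0 0.5 0 0 0 1;0 0 0.4 0 0 0 1;0 0 0.4 0 0 0 1;0 0 0.3 0 0 0 1;0 0 0.15 0 0 0 1;0 0 0 0 0 0 1;0 0 0 0 0 0 1"}}

```text
clock: 19.55
tool_pos: [0.5403, -0.2952, 0.1884]
ee_rot: [0.002, 3.141, -0.001]
wrist_force: [0.4, -0.0, 0.3]
opening: 0.087
grip_force: 0.0
```

>>> {"name": "arm_command", "arguments": {"increments": "0 0 0 0 0 0 0;0 0 0 0 0 0 0;0 0 0 0 0 0 0;0 0 0 0 0 0 0;0 0 0 0 0 0 0;0 0 0 0 0 0 0;0 0 0 0 0 0 0;0 0 0 0 0 0 0;0 0 0 0 0 0 0;0 0 0 0 0 0 0"}}

```text
clock: 20.55
tool_pos: [0.54, -0.2951, 0.1882]
ee_rot: [-0.002, -3.142, -0.0]
wrist_force: [-0.9, 1.2, 4.3]
opening: 0.0533
grip_force: 37.5
```

>>> {"name": "arm_command", "arguments": {"increments": "0 0 -0.1 0 0 0 0;0 0 -0.2 0 0 0 0;0 0 -0.3 0 0 0 0;0 0 -0.3 0 0 0 0;0 0 -0.3 0 0 0 0;0 0 -0.2 0 0 0 0;0 0 0 0 0 0 0;0 0 0 0 0 0 0;0 0 0 0 0 0 0;0 0 0 0 0 0 0"}}

```text
clock: 21.55
tool_pos: [0.5398, -0.295, 0.2433]
ee_rot: [-0.002, -3.14, -0.001]
wrist_force: [0.7, -0.0, -2.2]
opening: 0.0532
grip_force: 37.0
```

```bash
python3 - <<'E'
from h import *
for i in range(6):
    f=imaging.grab_frame("side"); s=monitor.read_state(); print(s["wrist_force"].round(2))
print(s["tool_pos"],s["opening"])
cv2.imwrite("pics/s5.png",cv2.resize(f["img"][90:210,210:330],None,fx=4,fy=4,interpolation=cv2.INTER_CUBIC))
E
```

```text
[-0.09  0.08 -1.67]
[-0.22 -0.8  -1.73]
[ 0.7  -0.56 -1.87]
[ 0.77 -0.38 -1.44]
[-0.42  0.43 -2.33]
[ 0.49 -0.35 -2.1 ]
[ 0.54002224 -0.29514098  0.24372369] 0.05333516900166309
```

View pics/s5.png

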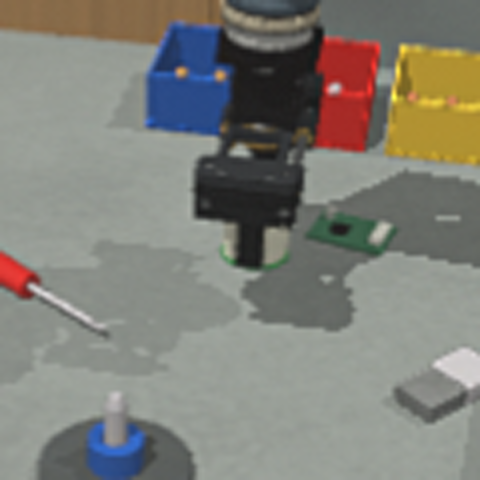

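The right reel is up (254,240 in the crop) and pulls ≈1.9 N (≈0.19 kg), so the left one is heavier. I'll set this one back down.

>>> {"name": "arm_command", "arguments": {"increments": "0 0 0.2 0 0 0 0;0 0 0.3 0 0 0 0;0 0 0.3 0 0 0 0;0 0 0.2 0 0 0 0;0 0 0.15 0 0 0 0;0 0 0.1 0 0 0 0;0 0 0.1 0 0 0 0;0 0 0.03 0 0 0 0;0 0 0 0 0 0 0;0 0 0 0 0 0 0"}}

```text
clock: 22.85
tool_pos: [0.5402, -0.2952, 0.1891]
ee_rot: [0.002, 3.141, -0.001]
wrist_force: [0.0, 1.0, -1.6]
opening: 0.0534
grip_force: 37.0
```

>>> {"name": "arm_command", "arguments": {"increments": "0 0 0.02 0 0 0 0;0 0 0 0 0 0 0;0 0 0.02 0 0 0 0;0 0 0 0 0 0 0;0 0 0 0 0 0 0;0 0 0 0 0 0 0;0 0 0 0 0 0 0;0 0 0 0 0 0 0;0 0 0 0 0 0 0;0 0 0 0 0 0 0"}}

```text
clock: 23.85
tool_pos: [0.5402, -0.2953, 0.1882]
ee_rot: [0.002, 3.141, -0.001]
wrist_force: [-1.5, 0.7, 6.4]
opening: 0.0536
grip_force: 37.5
```

Contact made; release, rise and go back to the left reel.

>>> {"name": "arm_command", "arguments": {"increments": "0 0 -0.02 0 0 0 0;0 0 0 0 0 0 1;0 0 0 0 0 0 1;0 0 0 0 0 0 1;0 0 0 0 0 0 1;0 0 0 0 0 0 1;0 0 0 0 0 0 1;0 0 -0.3 0 0 0 1;0 0 -0.6 0 0 0 1;0 0 -0.9 0 0 0 1"}}

```text
clock: 24.85
tool_pos: [0.5394, -0.2947, 0.2596]
ee_rot: [-0.002, -3.138, -0.004]
wrist_force: [-0.5, 0.3, 0.0]
opening: 0.087
grip_force: 0.0
```

>>> {"name": "arm_command", "arguments": {"increments": "0 0 -0.9 0 0 0 1;0 0 -0.9 0 0 0 1;0 0.9 0 0 0 0 1;0 0.9 0 0 0 0 1;0 0.9 0 0 0 0 1;0 0.9 0 0 0 0 1;0 0.9 0 0 0 0 1;0 0.9 0 0 0 0 1;0 0.9 0 0 0 0 1;0 0.9 0 0 0 0 1"}}

```text
clock: 25.85
tool_pos: [0.5402, -0.0057, 0.333]
ee_rot: [0.002, 3.14, -0.0]
wrist_force: [0.2, -0.8, 0.2]
opening: 0.0872
grip_force: 0.0
```

>>> {"name": "arm_command", "arguments": {"increments": "0 0.9 0 0 0 0 1;0 0.9 0 0 0 0 1;0 0.9 0 0 0 0 1;0 0.9 0 0 0 0 1;0 0.9 0 0 0 0 1;0 0.9 0 0 0 0 1;0 0.9 0 0 0 0 1;0 0.7 0 0 0 0 1;0 0 0 0 0 0 1;0 0 0 0 0 0 1"}}

```text
clock: 26.85
tool_pos: [0.5404, 0.2732, 0.3325]
ee_rot: [-0.001, 3.141, -0.001]
wrist_force: [-0.2, -1.1, 0.5]
opening: 0.0872
grip_force: 0.0
```

```bash
python3 - <<'E'
from h import *
f=imaging.grab_frame("top"); W=cloud(f); print(monitor.read_state()["tool_pos"])
P=W[194:225,336:367].reshape(-1,3); Q=P[abs(P[:,2]-.044)<.005]
print(len(Q),cv2.minEnclosingCircle(Q[:,:2].astype(np.float32)),Q.mean(0))
E
```

```text
[0.54055795 0.27241555 0.3323784 ]
251 ((0.5396066904067993, -0.29502299427986145), 0.028378553688526154) [ 0.53954803 -0.29556086  0.04419202]
```

>>> {"name": "arm_command", "arguments": {"increments": "0.03 0.06 0.6 0 0 0 1;0 0 0.6 0 0 0 1;0 0 0.6 0 0 0 1;0 0 0.5 0 0 0 1;0 0 0.4 0 0 0 1;0 0 0.4 0 0 0 1;0 0 0.3 0 0 0 1;0 0 0.2 0 0 0 1;0 0 0 0 0 0 1;0 0 0 0 0 0 1"}}

```text
clock: 27.9
tool_pos: [0.5398, 0.2752, 0.1882]
ee_rot: [0.002, 3.141, 0.0]
wrist_force: [-0.4, -0.4, 0.9]
opening: 0.0867
grip_force: 0.0
```

>>> {"name": "arm_command", "arguments": {"increments": "0 0 0 0 0 0 0;0 0 0 0 0 0 0;0 0 0 0 0 0 0;0 0 0 0 0 0 0;0 0 0 0 0 0 0;0 0 0 0 0 0 0;0 0 0 0 0 0 0;0 0 0 0 0 0 0;0 0 0 0 0 0 0;0 0 0 0 0 0 0"}}

```text
clock: 28.9
tool_pos: [0.5396, 0.2753, 0.1882]
ee_rot: [0.002, 3.141, 0.0]
wrist_force: [-1.5, 0.0, 4.0]
opening: 0.0534
grip_force: 37.3
```

>>> {"name": "arm_command", "arguments": {"increments": "0 0 -0.1 0 0 0 0;0 0 -0.2 0 0 0 0;0 0 -0.3 0 0 0 0;0 0 -0.4 0 0 0 0;0 0 -0.5 0 0 0 0;0 0 -0.5 0 0 0 0;0 0 -0.4 0 0 0 0;0 0 -0.2 0 0 0 0;0 0 -0.1 0 0 0 0;0 0 0 0 0 0 0"}}

```text
clock: 29.9
tool_pos: [0.5395, 0.2752, 0.2962]
ee_rot: [0.002, 3.141, 0.0]
wrist_force: [0.2, -0.2, -4.8]
opening: 0.0531
grip_force: 36.3
```

>>> {"name": "arm_command", "arguments": {"increments": "-0.05 -0.3 0 0 0 0 0;-0.1 -0.5 0 0 0 0 0;-0.12 -0.6 0 0 0 0 0;-0.12 -0.6 0 0 0 0 0;-0.12 -0.6 0 0 0 0 0;-0.12 -0.6 0 0 0 0 0;-0.12 -0.6 0 0 0 0 0;-0.12 -0.6 0 0 0 0 0;-0.12 -0.6 0 0 0 0 0;-0.12 -0.6 0 0 0 0 0"}}

```text
clock: 30.9
tool_pos: [0.5834, 0.0493, 0.2948]
ee_rot: [-0.003, -3.139, 0.0]
wrist_force: [-0.0, -0.6, -4.1]
opening: 0.0527
grip_force: 36.2
```

>>> {"name": "arm_command", "arguments": {"increments": "-0.12 -0.6 0 0 0 0 0;-0.12 -0.6 0 0 0 0 0;-0.12 -0.6 0 0 0 0 0;-0.1 -0.5 0 0 0 0 0;-0.08 -0.4 0 0 0 0 0;-0.05 -0.2 0 0 0 0 0;0 0 0 0 0 0 0;0 0 0 0 0 0 0;0 0 0 0 0 0 0;0 0 0 0 0 0 0"}}

```text
clock: 31.9
tool_pos: [0.6069, -0.0638, 0.2959]
ee_rot: [-0.0, -3.141, -0.001]
wrist_force: [0.1, 0.0, -5.1]
opening: 0.0529
grip_force: 36.2
```

>>> {"name": "arm_command", "arguments": {"increments": "0.08 -0.04 0 0 0 0 0;0 0 0 0 0 0 0;0 0 0 0 0 0 0;0 0 0 0 0 0 0;0 0 0 0 0 0 0;0 0 0 0 0 0 0;0 0 0 0 0 0 0;0 0 0 0 0 0 0;0 0 0 0 0 0 0;0 0 0 0 0 0 0"}}

```text
clock: 32.9
tool_pos: [0.6039, -0.0665, 0.2959]
ee_rot: [-0.002, -3.142, 0.0]
wrist_force: [1.1, -0.1, -4.3]
opening: 0.0531
grip_force: 36.2
```

```bash
python3 - <<'E'
from h import *
f=imaging.grab_frame("side"); W=cloud(f); s=monitor.read_state(); print(s["tool_pos"],s["ee_rot"],s["wrist_force"])
img=f["img"]; cv2.imwrite("pics/s6.png",cv2.resize(img[110:250,170:310],None,fx=4,fy=4,interpolation=cv2.INTER_CUBIC))
from scipy.optimize import least_squares
def fit(P,r): return least_squares(lambda c:np.hypot(P[:,0]-c[0],P[:,1]-c[1])-r,[.603,-.065],loss="soft_l1",f_scale=.001).x
near=(np.hypot(W[...,0]-.603,W[...,1]+.065)<.04)
S=W[(np.hypot(W[...,0]-.603,W[...,1]+.065)<.014)&(W[...,2]>.038)&(W[...,2]<.061)]
hsv=cv2.cvtColor(img,cv2.COLOR_BGR2HSV)
g=near&(hsv[...,1]>120)&(abs(hsv[...,0].astype(int)-65)<20)&(W[...,2]>.08)&(W[...,2]<.125)
w=near&(hsv[...,2]>110)&(hsv[...,1]<60)&(W[...,2]>.09)&(W[...,2]<.15)
print("spindle",fit(S,.008),len(S)); print("flange",g.sum(),W[g].min(0),fit(W[g],.028)); print("body",w.sum(),fit(W[w],.0265))
E
```

```text
[ 0.60393812 -0.06642326  0.2959567 ] [2.08500941e-03 3.14158157e+00 1.36431511e-06] [-0.33072425 -0.90742315 -4.64556286]
spindle [ 0.60338838 -0.06541478] 38
flange 1 [ 0.61520273 -0.03099605  0.12131713] [ 0.60574514 -0.05735043]
body 93 [ 0.60458949 -0.06650078]
```

View pics/s6.png

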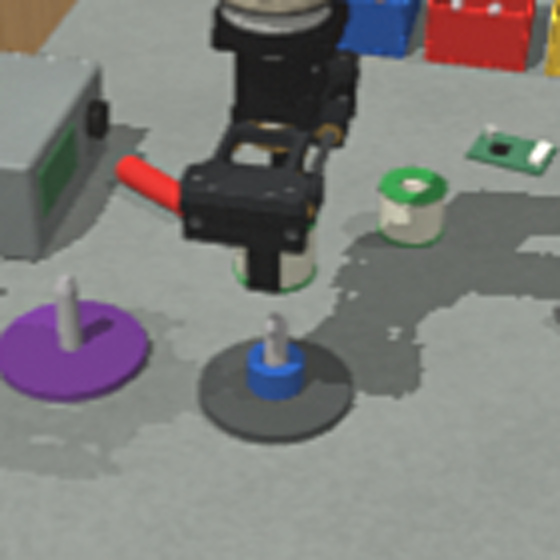

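The reel is held upright above the spindle (275,265 in the crop), the ring is seated at (276,370), and the light reel stands at (412,205). A 1 mm trim, then hand in.

>>> {"name": "arm_command", "arguments": {"increments": "0.015 0.025 0.1 0 0 0 0;0 0 0 0 0 0 0;0 0 0 0 0 0 0;0 0 0 0 0 0 0;0 0 0 0 0 0 0;0 0 0 0 0 0 0;0 0 0 0 0 0 0;0 0 0 0 0 0 0;0 0 0 0 0 0 0;0 0 0 0 0 0 0"}}

```text
clock: 33.95
tool_pos: [0.6033, -0.0654, 0.2919]
ee_rot: [-0.002, -3.142, -0.0]
wrist_force: [0.1, 0.0, -4.6]
opening: 0.053
grip_force: 36.2
```

```bash
python3 -c "
from station import job,monitor
s=monitor.read_state(); print(s['tool_pos'],s['wrist_force'],s['opening']); print(job.close_job())"
```

```text
[ 0.60333323 -0.06543565  0.29194132] [ 0.11586501  0.01349248 -4.6497917 ] 0.052984211793701226
the job is handed in; nothing more can be done
None
```

The job is handed in at about 34 s: the spacer is seated on the stand, the left reel is the heavier (about 0.49 kg against 0.19 kg) and is held upright and centred about 3.4 cm above the spindle tip, and the right reel stands where it stood.

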